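# Add the next layer to a stack of drying boards

### The job

Add the next layer to the drying stack: lay the two loose stickers (the small square sticks, either one at either end) across the two stacked boards, each directly above one of the grey bearers underneath and in line with it. On the stickers lay the loose walnut board squarely above the stacked walnut board and the loose maple board squarely above the stacked maple board, ends level with the boards below, then gently stand the red iron weight on top, lying straight across both boards, midway between the stickers and centred over the gap. Do not shift the two boards of the bottom layer.

Things in the scene. Friction and masses are not known exactly. Their poses are not given: they have to be found in the camera images.
- bearers: Foot of the drying stack, fixed to the bench: two parallel grey wooden bearers, each 150 mm long (along x of this body), 30 mm wide (y), 20 mm high, centred at y = +80 and -80 mm. The bottom layer of two boards lies across them. Origin at bench level, midway between the bearers (the centre of the stack); x along the bearers, y along the boards, z up.
- walnut_low: Stacked walnut board, dark brown with white sealed ends, resting loose across the bearers; 240 mm long (along its y axis), 44 mm wide (x), 22 mm thick (z), about 0.17 kg; origin at the centre of its underside, 20 mm above the bench. The stacked boards are parallel, centres 42 mm either side of the stack's centre along x of the bearers (40 mm gap); which is nearer the robot changes.
- maple_low: Stacked pale maple board with red sealed ends, beside the stacked walnut board in the bottom layer; 240 mm long (along its y axis), 44 mm wide (x), 22 mm thick (z), about 0.17 kg; origin at the centre of its underside, 20 mm above the bench. Loose: it only rests there, so do not push it.
- walnut_loose: Loose dark-brown walnut board with white sealed ends, lying flat on the bench to one side of the stack, roughly pointing away from the robot; 240 mm long (along its y axis), 44 mm wide (x), 22 mm thick (z), about 0.17 kg; origin at the centre of its underside.
- maple_loose: Loose pale maple board with red sealed ends, lying flat on the bench to the other side of the stack, roughly pointing away from the robot; 240 mm long (along its y axis), 44 mm wide (x), 22 mm thick (z), about 0.17 kg; origin at the centre of its underside.
- sticker_pine: Loose sticker of bare pale wood: a straight stick 150 mm long (along its x axis), 24 mm wide (y) and 20 mm high (z), about 40 g, lying on the bench between the robot and the stack; origin at the centre of its underside.
- sticker_green: Loose sticker with old green paint and bare ends: same size as the other, 150 mm (its x axis) x 24 mm (y) x 20 mm (z), about 40 g, lying on the bench between the robot and the stack; origin at the centre of its underside.
- weight: Red iron bench weight, about 0.8 kg, standing between the robot and the stack: a flat bar 130 mm long (its x axis) x 44 mm wide (y) x 20 mm high; above it, on two steel posts, a pale wooden handle bar 94 mm long (x), 18 mm thick (y), from 37 to 55 mm above the weight's underside, to be pinched across y. Origin at the centre of its underside.
Mind the look-alikes: they are no part of the job. Of the things that look like the weight, take the one that is farthest from the robot's base at the start.

How it is judged:
By the outcome, as a careful person would: the job done as asked, in the order asked, and still so for the second after the job is handed in, with the robot touching nothing.
It also fails if it takes over 141 s, if anything falls off the work surface, if the arm or the gripper's body presses on something with over 40 N, if the wrist force passes 120 N, or if a joint passes its speed limit or range.

### The arm

A 6-joint arm with a two-finger parallel gripper is mounted at the origin on the work surface. World frame = base frame: x ahead of the robot, y to its left, z up, the work surface at z = 0. Lengths are in m, angles in degrees, forces in N, time in s.
With the tool pointing down it reaches from about 0.4 to 0.825 m from the base axis. Payload 7 kg.
Tool frame: the origin (TCP) lies on the centre line of the jaws, within the pads' length; the fingertips stand 19 mm ahead of it and the grasp point (between the pads) is the TCP (r.tip_extent is the distance from the TCP to the fingertips, in m); z points along the fingers, y is the line along which they close (so a half turn about z gives the same grasp; the last joint's range is limited). The gripper opens to 88 mm and grips with 3 to 60 N. Pads are 19 mm wide; open, the fingers measure 130 mm over their backs; the gripper's body (78 mm by 193 mm) begins 47 mm behind the grasp point.
Start: joints at [87.038, 20.546, 0.682, 0, -70.136, -16.507], TCP at [0.225, 0.636, 0.246] pointing down, gripper open.
Joint ranges: [-176.03, 176.03], [-82.01, 121.73], [-58.28, 71.71], [-173.87, 95.51], [-174.79, -0.11], [-173.66, 173.66]. Speed limits (degrees/s): [136.94, 136.94, 172.46, 180, 180, 180].

### API

Orientations are given as [roll, pitch, yaw] about the fixed x, y, z axes, in that order (R = Rz(yaw) Ry(pitch) Rx(roll)).
In Python, from plant import r gives the robot as it stands. The module is installed in compiled form; this text tells all that it offers.
- The arm moves only by the tool jog_arm, never from a script. Its argument "deltas" is a list that holds one entry, the list of rows, each a list of 5 numbers: the opening, from -1 (shut) to 1 (fully open), then the shift along the world's x, y, z in cm, then the turn about the world's z in rad. In form: [[[claw, dx, dy, dz, turn], ...]]. A call has 1 to 8 rows; each row shifts and turns the commanded pose from where the row before left it; what a row does not reach is not made up. A row lasts 1/8 s, in which the tool goes at most 62.5 mm and 10.7 degrees, less where a joint would pass 70% of its speed; a pose out of reach is approached as far as the arm can. A call with a gripper value outside its range is refused whole. The fingers move at their own pace and stop on an object; "force" is the grip in N (left out, the last holds). Time passes only in rows, so rows that do not move let the fingers close. It gives the time, the measured TCP pose, the force, the opening and the grip force at its end, in the units of the state.
- r.get_state(): the state, without advancing time (a new reading comes with each control period).
- r.capture(name): name is "scene" or "top" or "wrist"; returns the picture (400x640x3 uint8, blue, green, red); there is no depth.
- r.camera_info(name): a dict with "fx", "fy", "cx", "cy" (pixels), "view" (4x4, takes a point from world to camera coordinates). Camera axes: x right, y up, looking along -z (the intrinsics and any distortion apply to the point x, -y, -z); pixel columns grow to the right and rows downward; lengths in m; the calibration is good to about 2 mm. A picture is of the moment at which its call begins: read the wrist's pose just before it. camera_info takes no time and is no camera call; for the wrist camera it gives the pose at the moment of the call.
- r.close_job(): hands the job in; it is judged then, once.
The state is a dict: "time_s": time; "joints": joint angles; "qd": joint speeds; "joint_torque": joint torques, N m; "tcp_pos": TCP position; "eef_rot": TCP orientation; "contact_force": force on the tool from outside, world axes, zero at the start; "moment": the same for the moment, N m; "gripper_width": finger opening in m; "gripper_force": force on a finger pad.
Only numpy, scipy, OpenCV 4.12 (cv2) and the standard library are available. Lean on these libraries where they do the work, as an engineer would, in place of code of your own. Each camera call takes 0.05 s, during which the arm holds its last target. There are 200 camera calls.

## Working session

There is one attempt and no reset: what is moved stays moved. The work goes in short steps, Python scripts to look and compute and a tool call to move; the robot and the scene stay as the last step left them, time stands still between calls to the robot, and variables do not carry over. Pictures are saved under pics/ and viewed, at most 16 in all, crops included, and the job is handed in when it is done.

Besides the shell and the picture viewer there is one more tool, called after "Call:" as name(argument=value, ...) on one line, values as JSON. jog_arm: Moves the arm, as the interface text tells. Its arguments: {"type":"object","properties":{"deltas":{"type":"array"},"force":{"type":"number"}},"required":["deltas"]}

```bash
mkdir -p pics; python3 - <<'E'
from plant import r
import cv2,numpy as np
for n in("scene","top"):
    im=r.capture(n); cv2.imwrite(f"pics/{n}0.png",im); cv2.imwrite(f"pics/{n}0b.png",cv2.resize(im,(800,500),interpolation=cv2.INTER_CUBIC))
    i=r.camera_info(n); print({k:(np.round(v,4).tolist()) for k,v in i.items()})
s=r.get_state(); print(s)
E
```

```text
{'fx': 397.073, 'fy': 397.073, 'cx': 321.8079, 'cy': 211.2053, 'view': [[-0.7131, 0.701, 0.0027, 0.3162], [-0.505, -0.5164, 0.6916, 0.2013], [0.4862, 0.4918, 0.7223, -1.4648], [0.0, 0.0, 0.0, 1.0]]}
{'fx': 399.9145, 'fy': 399.9145, 'cx': 317.4901, 'cy': 205.471, 'view': [[0.009, -0.9999, -0.0062, 0.0022], [0.9986, 0.0087, 0.0526, -0.4431], [-0.0526, -0.0067, 0.9986, -1.127], [0.0, 0.0, 0.0, 1.0]]}
{'time_s': 0.1, 'joints': array([ 8.70372722e+01,  2.05863558e+01,  6.38616950e-01, -1.71328584e-02,
       -7.01357913e+01, -1.65068781e+01]), 'qd': array([-0.02175976, -0.05409831,  0.13813957,  0.10549096, -0.07260503,
       -0.03205169]), 'joint_torque': array([-6.71007692e-04, -5.84166527e+01,  2.93750560e+01,  7.01538071e+00,
        1.01177866e-02, -5.57557746e-05]), 'tcp_pos': array([0.22487229, 0.63600406, 0.24472618]), 'eef_rot': array([ 1.79915336e+02, -8.29249474e-03, -1.94754331e+01]), 'contact_force': array([-0.10439764,  0.36620699,  0.21522716]), 'moment': array([0.01707864, 0.05049726, 0.04004381]), 'gripper_force': 0.0, 'gripper_width': 0.08725785340692259}
```

View pics/top0b.png

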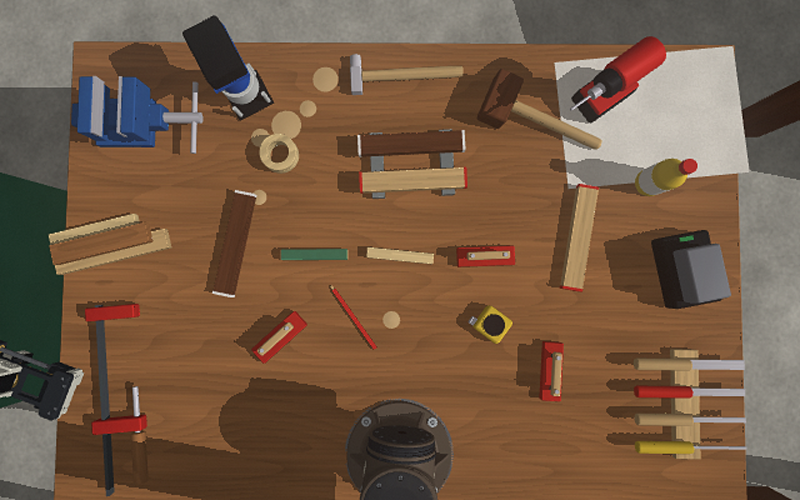

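View pics/scene0b.png

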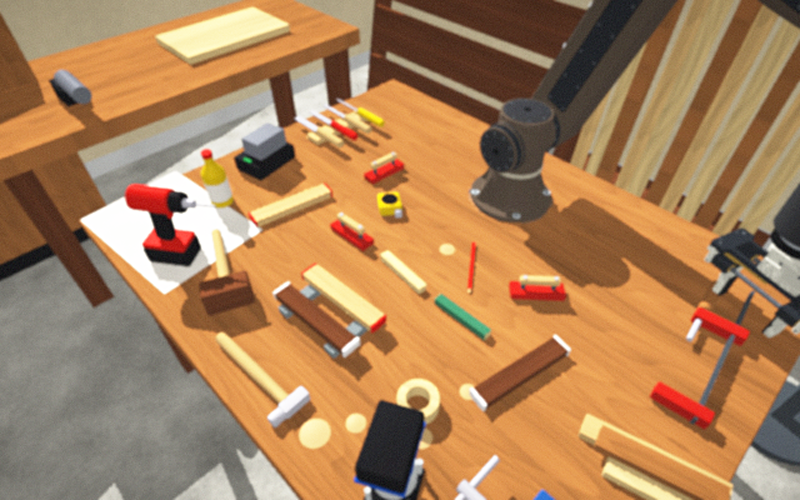

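Three weight look-alikes (800x500 top view): A (485,256), B (279,337) and C (552,371). The base is at about (400,450), so A is the farthest. I'll confirm it in an enlarged crop.

```bash
python3 - <<'E'
import cv2
im=cv2.imread("pics/top0.png")
cv2.imwrite("pics/crop1.png",cv2.resize(im[100:300,160:426],None,fx=3,fy=3,interpolation=cv2.INTER_CUBIC))
cv2.imwrite("pics/crop2.png",cv2.resize(im[140:310,340:490],None,fx=3.5,fy=3.5,interpolation=cv2.INTER_CUBIC))
E
```

```text
(no output)
```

View pics/crop1.png

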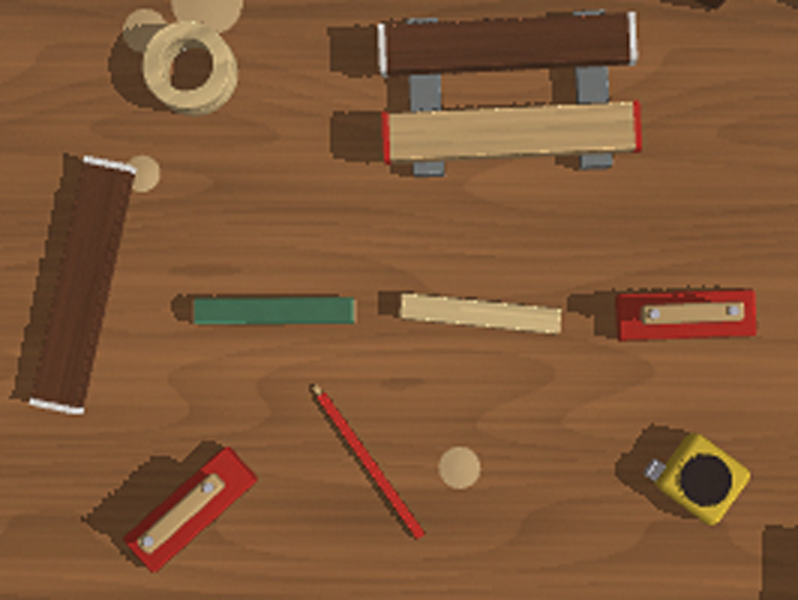

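View pics/crop2.png

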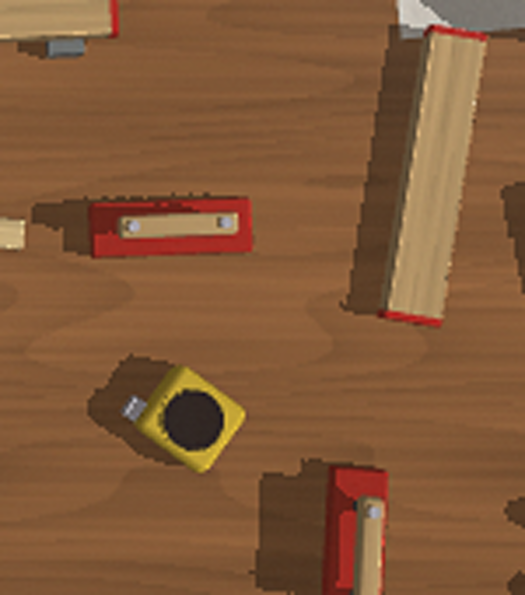

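Crop 1 shows the stack boards, green sticker (275,311), pine sticker (480,313), weight A (687,314) and the look-alike at (190,510). Crop 2 shows the maple board at (435,175) and look-alike C at (355,530). A is the farthest from the base, so A is the weight to use. Next I'll fit poses.

```bash
cat > h.py <<'E'
import numpy as np, cv2
from scipy.optimize import least_squares
def proj(ci,P):
    P=np.atleast_2d(P); V=np.array(ci["view"]); c=P@V[:3,:3].T+V[:3,3]
    return np.c_[ci["cx"]+ci["fx"]*c[:,0]/-c[:,2], ci["cy"]+ci["fy"]*-c[:,1]/-c[:,2]]
def back(ci,px,z):
    px=np.atleast_2d(px).astype(float); V=np.array(ci["view"]); R=V[:3,:3]; C=-R.T@V[:3,3]
    d=np.c_[(px[:,0]-ci["cx"])/ci["fx"],-(px[:,1]-ci["cy"])/ci["fy"],-np.ones(len(px))]@R
    return C+d*((z-C[2])/d[:,2])[:,None]
def fit(ci,px,z,L,W):
    """corner pixels, in order so that 1->2 is a long side (L); returns x,y,yaw of long axis, rms px"""
    q=back(ci,px,z)[:,:2]; c=q.mean(0); d=(q[1]-q[0])+(q[2]-q[3]); a=np.arctan2(d[1],d[0])
    n=np.cross(q[1]-q[0],q[3]-q[0])
    loc=np.array([[-L,-W],[L,-W],[L,W],[-L,W]])/2*[1,np.sign(n)]
    def f(p):
        R=np.array([[np.cos(p[2]),-np.sin(p[2])],[np.sin(p[2]),np.cos(p[2])]])
        return (proj(ci,np.c_[loc@R.T+p[:2],np.full(4,z)])-px).ravel()
    s=least_squares(f,[*c,a]); yaw=np.degrees(s.x[2]); yaw=(yaw+90)%180-90
    m=lambda i,j:np.linalg.norm(q[i]-q[j])*1000
    return np.round([*s.x[:2]*1000,yaw,np.sqrt(np.mean(s.fun**2)),m(0,1),m(3,2),m(0,3),m(1,2)],1)
E
python3 - <<'E'
from h import *
from plant import r
ci=r.camera_info("top")
A=lambda p,s,o:(np.array(p)+.5)/s-.5+np.array(o)
D={"wl":([(378,24),(634,12),(637,62),(385,74)],.042,.24,.044),
"ml":([(385,113),(638,101),(641,150),(389,161)],.042,.24,.044),
"gr":([(193,299),(355,297),(356,323),(194,324)],.02,.15,.024),
"pi":([(402,294),(561,309),(560,332),(400,315)],.02,.15,.024),
"wlo":([(30,402),(85,157),(132,169),(78,411)],.022,.24,.044),
"wt":([(619,294),(754,289),(756,334),(620,340)],.02,.13,.044)}
for k,(p,z,L,W) in D.items(): print(k,fit(ci,A(p,3,(160,100)),z,L,W))
print("mlo",fit(ci,A([(384,315),(430,28),(486,36),(440,325)],3.5,(340,140)),.022,.24,.044))
print("bearer pts",back(ci,A([(410,75),(440,72),(575,68),(607,65)],3,(160,100)),.02)[:,:2].round(3).tolist())
i=r.camera_info("wrist"); s=r.get_state(); V=i["view"]; print(i["fx"],i["cx"],i["cy"],"cam",-V[:3,:3].T@V[:3,3],V[:3,:3].round(2).tolist())
E
```

```text
wl [698.7 -24.5 -86.7   0.7 239.8 235.6  47.9  47.4]
ml [615.5 -29.5 -86.9   0.7 236.1 234.6  45.3  46.1]
gr [ 4.473e+02  1.938e+02 -8.890e+01  4.000e-01  1.531e+02  1.529e+02
  2.370e+01  2.460e+01]
pi [ 4.474e+02 -7.000e-01  8.480e+01  4.000e-01  1.506e+02  1.516e+02
  1.990e+01  2.170e+01]
wlo [470.9 376.3 -11.2   0.7 236.9 233.7  46.1  46.3]
wt [ 4.474e+02 -1.951e+02 -8.730e+01  4.000e-01  1.272e+02  1.279e+02
  4.340e+01  4.240e+01]
mlo [ 490.7 -406.8   -9.6    0.5  235.8  237.3   45.4   45.6]
bearer pts [[0.673, 0.069], [0.677, 0.04], [0.681, -0.088], [0.684, -0.119]]
325.3480218376793 317.05236447550516 193.7376748747152 cam [0.30018569 0.60973407 0.38316841] [[-0.33, -0.94, 0.0], [0.9, -0.32, -0.29], [0.28, -0.1, 0.96]]
```

Call:
jog_arm(deltas=[[[1,2.7,-4.2,0,-0.073],[1,2.7,-4.2,0,-0.073],[1,2.7,-4.2,0,-0.073],[1,2.7,-4.2,0,-0.073],[1,2.7,-4.2,0,-0.073],[1,2.7,-4.2,0,-0.073],[1,2.7,-4.2,0,-0.073],[1,2.7,-4.2,0,-0.073]]])

```text
time_s: 1.1
tcp_pos: [0.4415, 0.2988, 0.2454]
eef_rot: [180.0, 0.0, -53.1]
contact_force: [1.4, 0.4, 0.8]
gripper_width: 0.0879
gripper_force: 0.0
```

Call:
jog_arm(deltas=[[[1,2.7,-4.2,0,-0.073],[1,2.7,-4.2,0,-0.073],[1,2.7,-4.2,0,-0.073],[1,2.7,-4.2,0,-0.073],[1,2.7,-4.2,0,-0.073],[1,2.7,-4.2,0,-0.073],[1,2.7,-4.2,0,-0.073],[1,2.7,-4.2,0,-0.073]]])

```text
time_s: 2.1
tcp_pos: [0.6575, -0.0371, 0.2451]
eef_rot: [180.0, 0.0, -86.5]
contact_force: [-0.2, -0.5, 0.5]
gripper_width: 0.0877
gripper_force: 0.0
```

Call:
jog_arm(deltas=[[[1,0,0,0,0],[1,0,0,0,0],[1,0,0,0,0]]])

```text
time_s: 2.48
tcp_pos: [0.6566, -0.0348, 0.2456]
eef_rot: [180.0, 0.0, -86.3]
contact_force: [-0.3, -0.3, -0.1]
gripper_width: 0.0879
gripper_force: 0.0
```

```bash
cat > look.py <<'E'
import sys,pickle,cv2,numpy as np
from plant import r
n=sys.argv[1]; ci=r.camera_info("wrist"); im=r.capture("wrist"); s=r.get_state()
pickle.dump(ci,open(f"pics/{n}.pkl","wb")); cv2.imwrite(f"pics/{n}_raw.png",im)
cv2.imwrite(f"pics/{n}.png",cv2.resize(im,(800,500),interpolation=cv2.INTER_CUBIC))
print(s["time_s"],s["tcp_pos"].round(4),s["eef_rot"].round(2))
E
python3 look.py w1
```

```text
2.525 [ 0.6566 -0.0346  0.2458] [-1.7999e+02  1.0000e-02 -8.6300e+01]
```

View pics/w1.png

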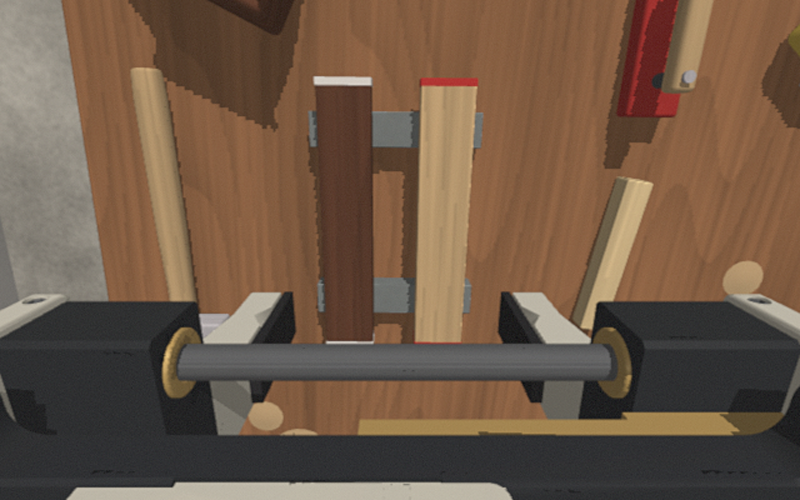

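```bash
python3 - <<'E'
import cv2
im=cv2.imread("pics/w1_raw.png")[55:285,240:400]
a=cv2.resize(im[:115],None,fx=5,fy=5,interpolation=cv2.INTER_CUBIC)
cv2.imwrite("pics/c3.png",cv2.resize(im[:75],None,fx=5,fy=5,interpolation=cv2.INTER_CUBIC))
import numpy as np
top=cv2.resize(im[:60],None,fx=5,fy=5,interpolation=cv2.INTER_CUBIC)
bot=cv2.resize(im[165:225],None,fx=5,fy=5,interpolation=cv2.INTER_CUBIC)
cv2.imwrite("pics/c3.png",np.vstack([top,bot]))
E
```

```text
(no output)
```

View pics/c3.png

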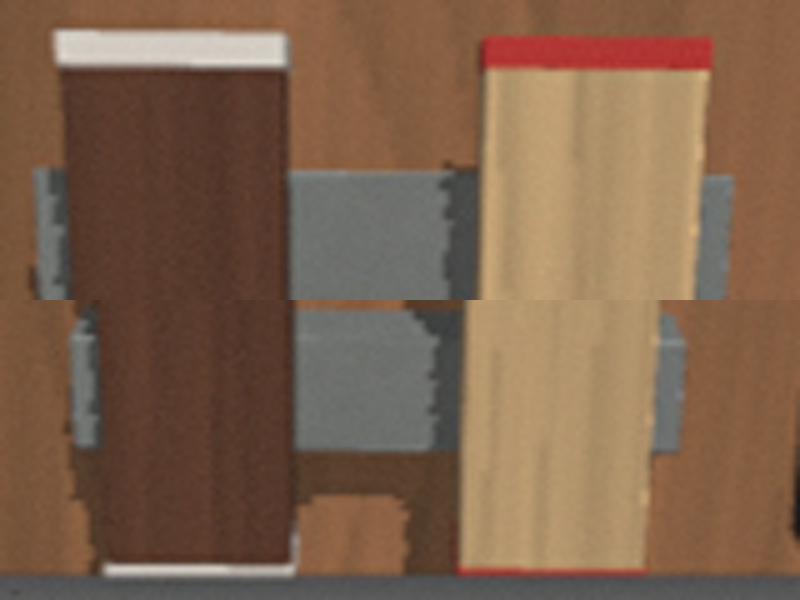

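```bash
python3 - <<'E'
from h import *
import pickle
ci=pickle.load(open("pics/w1.pkl","rb")); V=ci["view"]; print("cam",(-V[:3,:3].T@V[:3,3]).round(3))
def U(p):
    p=np.array(p,float); y=np.where(p[:,1]<300,(p[:,1]+.5)/5-.5+55,(p[:,1]-300+.5)/5-.5+220)
    return np.c_[(p[:,0]+.5)/5-.5+240,y]
for n,p,z in [("wal far corners, inner far, inner near",[(54,30),(288,34),(62,68),(288,69),(104,565),(293,565)],.042),
 ("map",[(482,38),(711,39),(484,68),(709,70),(459,570),(645,570)],.042),
 ("bearers farEdge, near-b far edge, near edge; far right end, near-b left/right end",[(370,172),(365,337),(370,451),(733,190),(72,400),(682,400)],.02)]:
    q=back(ci,U(p),z)*1000; print(n); print(q[:,:2].round(1).tolist())
E
```

```text
cam [ 0.662 -0.114  0.384]
wal far corners, inner far, inner near
[[728.5, -140.9], [682.8, -143.1], [726.9, -134.0], [682.5, -136.7], [715.7, 93.0], [670.8, 90.1]]
map
[[644.9, -144.8], [600.1, -147.5], [644.0, -139.3], [599.8, -141.8], [631.3, 88.9], [587.1, 86.1]]
bearers farEdge, near-b far edge, near edge; far right end, near-b left/right end
[[665.5, -118.7], [657.0, 39.9], [653.9, 70.2], [587.8, -120.0], [727.6, 61.1], [578.5, 51.6]]
```

Call:
jog_arm(deltas=[[[1,-3.5,0.58,-2.4,-0.026],[1,-3.5,0.58,-2.4,-0.026],[1,-3.5,0.58,-2.4,-0.026],[1,-3.5,0.58,-2.4,-0.026],[1,-3.5,0.58,-2.4,-0.026],[1,-3.4,0.58,-2.4,-0.026],[1,0,0,0,0],[1,0,0,0,0]]])

```text
time_s: 3.52
tcp_pos: [0.4488, -0.0, 0.1024]
eef_rot: [-179.9, 0.0, -95.2]
contact_force: [0.7, -0.3, 0.6]
gripper_width: 0.0876
gripper_force: 0.0
```

```bash
python3 look.py w2
```

```text
3.575 [ 4.492e-01 -1.000e-04  1.024e-01] [-1.7989e+02  4.0000e-02 -9.5240e+01]
```

View pics/w2.png

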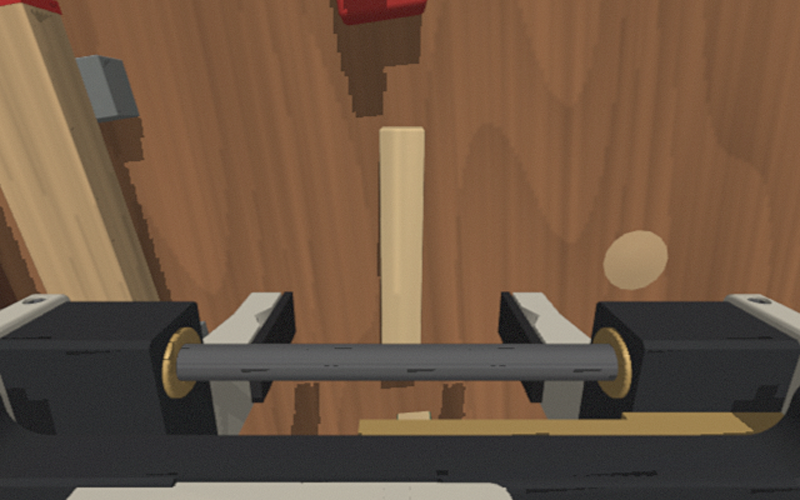

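```bash
cat > bp.py <<'E'
# bp.py name z u v u v ...  (800x500 pixels)
import sys,pickle; from h import *
ci=pickle.load(open(f"pics/{sys.argv[1]}.pkl","rb")); z=float(sys.argv[2])
p=(np.array(sys.argv[3:],float).reshape(-1,2)+.5)*.8-.5
print((back(ci,p,z)*1000)[:,:2].round(1).tolist())
E
python3 bp.py w2 .02 380 128 423 128 383 300 421 300
```

```text
[[450.6, -74.7], [428.2, -72.7], [458.9, 23.4], [436.5, 25.4]]
```

The pine sticker lies under the jaws, far end at (380..423,128). Descend and grip.

Call:
jog_arm(deltas=[[[1,-0.2,0,-4.0,0],[1,-0.1,0,-3.0,0],[1,0,0,-1.1,0],[1,0,0,0,0],[-0.7,0,0,0,0],[-0.7,0,0,0,0],[-0.7,0,0,0,0],[-0.7,0,0,0,0]]], force=20)

```text
time_s: 4.58
tcp_pos: [0.4451, -0.0008, 0.0208]
eef_rot: [-180.0, 0.0, -95.3]
contact_force: [-0.9, -0.3, 0.5]
gripper_width: 0.0535
gripper_force: 0.0
```

Call:
jog_arm(deltas=[[[-0.7,0,0,0,0],[-0.7,0,0,0,0],[-0.7,0,0,0,0]]])

```text
time_s: 4.95
tcp_pos: [0.445, -0.0008, 0.0206]
eef_rot: [180.0, -0.0, -95.3]
contact_force: [-0.3, 0.4, 0.9]
gripper_width: 0.0242
gripper_force: 20.0
```

Call:
jog_arm(deltas=[[[-0.7,0,0,4,0],[-0.7,0,0,6,0],[-0.7,3.1,-1.5,2,-0.178],[-0.7,3.1,-1.5,0,-0.178],[-0.7,3.1,-1.5,0,-0.178],[-0.7,3.1,-1.5,0,-0.178],[-0.7,3.1,-1.5,0,-0.178],[-0.7,3.1,-1.5,0,-0.178]]])

```text
time_s: 5.95
tcp_pos: [0.6317, -0.0914, 0.1401]
eef_rot: [180.0, -0.0, -156.9]
contact_force: [-0.5, 0.4, 0.1]
gripper_width: 0.0235
gripper_force: 20.0
```

Call:
jog_arm(deltas=[[[-0.7,1.6,-0.7,0,-0.178],[-0.7,1.6,-0.7,0,-0.177],[-0.7,0,0,-2,0],[-0.7,0,0,0,0],[-0.7,0,0,0,0]]])

```text
time_s: 6.58
tcp_pos: [0.663, -0.1048, 0.1208]
eef_rot: [-180.0, -0.0, -176.8]
contact_force: [0.2, -1.2, 0.6]
gripper_width: 0.0239
gripper_force: 20.0
```

Call:
jog_arm(deltas=[[[-0.7,-0.2,0,-2.5,0],[-0.7,0,0,-2,0],[-0.7,0,0,-0.7,0],[-0.7,0,0,-0.4,0],[-0.7,0,0,-0.2,0],[-0.7,0,0,0,0],[-0.7,0,0,0,0]]])

```text
time_s: 7.45
tcp_pos: [0.6612, -0.1048, 0.0631]
eef_rot: [-180.0, 0.0, -176.9]
contact_force: [0.5, 0.6, -0.7]
gripper_width: 0.0239
gripper_force: 20.0
```

Call:
jog_arm(deltas=[[[-0.7,0,0,-0.05,0],[-0.7,0,0,0,0],[0.0,0,0,0,0],[0.0,0,0,0,0],[0.0,0,0,0,0]]])

```text
time_s: 8.07
tcp_pos: [0.6609, -0.1049, 0.0619]
eef_rot: [-180.0, -0.0, -176.9]
contact_force: [0.1, 0.5, -0.1]
gripper_width: 0.043
gripper_force: 0.0
```

Call:
jog_arm(deltas=[[[0.0,0,0,2,0],[0.3,0,0,6,0],[1,-1.8,3.3,4,0.17],[1,-1.8,3.3,0,0.17],[1,-1.8,3.3,0,0.17],[1,-1.8,3.3,0,0.17],[1,-1.8,3.3,0,0.17],[1,-1.8,3.3,0,0.17]]])

```text
time_s: 9.07
tcp_pos: [0.5523, 0.0942, 0.1821]
eef_rot: [-180.0, 0.0, -118.1]
contact_force: [0.7, 0.4, 0.3]
gripper_width: 0.0875
gripper_force: 0.0
```

Call:
jog_arm(deltas=[[[1,-3.5,3.3,0,0.17],[1,-3.5,3.3,0,0.17],[1,-3.6,3.4,-2,0.173],[1,0,0,0,0],[1,0,0,0,0]]])

```text
time_s: 9.7
tcp_pos: [0.4472, 0.1935, 0.1624]
eef_rot: [-180.0, 0.0, -89.0]
contact_force: [0.4, -0.7, -0.4]
gripper_width: 0.0876
gripper_force: 0.0
```

```bash
python3 look.py w3
```

```text
9.75 [0.4476 0.1932 0.1624] [-1.7996e+02  2.0000e-02 -8.9080e+01]
```

View pics/w3.png

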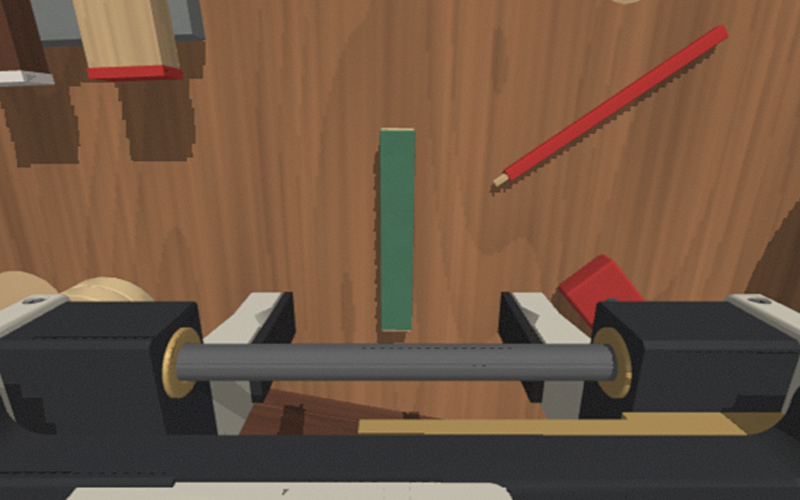

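The green sticker is fully visible, with corners at (380,129),(415,129),(412,330),(383,330).

```bash
python3 bp.py w3 .02 380 128 415 128 412 330 382 330
```

```text
[[459.3, 120.9], [436.0, 120.5], [433.8, 271.1], [457.0, 271.5]]
```

Call:
jog_arm(deltas=[[[0.6,-0.1,0.15,-5.5,0],[0.2,0,0,-5,0],[0,0,0,-2.6,0],[0,0,0,-1.05,0],[-0.7,0,0,0,0],[-0.7,0,0,0,0],[-0.7,0,0,0,0],[-0.7,0,0,0,0]]])

```text
time_s: 10.75
tcp_pos: [0.4465, 0.195, 0.0212]
eef_rot: [-179.9, 0.0, -89.0]
contact_force: [1.2, -0.9, 4.6]
gripper_width: 0.0238
gripper_force: 20.0
```

Call:
jog_arm(deltas=[[[-0.7,0,0,0,0]]])

```text
time_s: 10.88
tcp_pos: [0.4465, 0.195, 0.0212]
eef_rot: [-179.9, 0.0, -89.0]
contact_force: [1.9, -2.3, 6.3]
gripper_width: 0.0238
gripper_force: 20.0
```

Call:
jog_arm(deltas=[[[-0.7,0,0,4,0],[-0.7,0,0,6,0],[-0.7,2.3,-1.56,2,-0.17],[-0.7,2.3,-1.56,0,-0.17],[-0.7,2.3,-1.56,0,-0.17],[-0.7,2.3,-1.56,0,-0.17],[-0.7,2.3,-1.56,0,-0.17],[-0.7,2.3,-1.56,0,-0.17]]])

```text
time_s: 11.88
tcp_pos: [0.5844, 0.1006, 0.1404]
eef_rot: [180.0, -0.0, -147.8]
contact_force: [0.0, -0.7, -0.4]
gripper_width: 0.0239
gripper_force: 20.0
```

Call:
jog_arm(deltas=[[[-0.7,2.3,-1.56,0,-0.17],[-0.7,2.3,-1.56,0,-0.17],[-0.7,2.2,-1.56,-2,-0.173],[-0.7,0,0,0,0],[-0.7,0,0,0,0],[-0.7,0,0,0,0]]])

```text
time_s: 12.62
tcp_pos: [0.6518, 0.0548, 0.1213]
eef_rot: [180.0, 0.0, -176.7]
contact_force: [-0.2, -0.4, -0.6]
gripper_width: 0.0235
gripper_force: 20.0
```

Call:
jog_arm(deltas=[[[-0.7,0.1,0,-2.5,-0.002],[-0.7,0,0,-2,0],[-0.7,0,0,-0.7,0],[-0.7,0,0,-0.4,0],[-0.7,0,0,-0.2,0],[-0.7,0,0,0,0],[-0.7,0,0,0,0]]])

```text
time_s: 13.5
tcp_pos: [0.6534, 0.0545, 0.0633]
eef_rot: [180.0, 0.1, -177.0]
contact_force: [-0.5, 0.4, 4.1]
gripper_width: 0.0239
gripper_force: 20.0
```

Call:
jog_arm(deltas=[[[0.0,0,0,0,0],[0.0,0,0,0,0],[0.0,0,0,0,0],[0,0,0,2,0],[0,0,0,6,0]]])

```text
time_s: 14.12
tcp_pos: [0.6508, 0.0537, 0.1398]
eef_rot: [-179.9, -0.4, -177.0]
contact_force: [1.0, 0.3, 0.8]
gripper_width: 0.0439
gripper_force: 0.0
```

Call:
jog_arm(deltas=[[[1,-2.2,4.0,0.8,-0.031],[1,-2.2,4.0,0.8,-0.031],[1,-2.2,4.0,0.8,-0.031],[1,-2.2,4.0,0.8,-0.031],[1,-2.2,4.0,0.8,-0.031],[1,-2.2,4.0,0.8,-0.031],[1,-2.2,4.0,0.8,-0.031],[1,-2.3,4.2,0.8,-0.031]]])

```text
time_s: 15.12
tcp_pos: [0.4751, 0.3774, 0.2069]
eef_rot: [180.0, 0.0, 168.8]
contact_force: [0.7, 0.1, 0.1]
gripper_width: 0.0873
gripper_force: 0.0
```

Call:
jog_arm(deltas=[[[1,0,0,0,0],[1,0,0,0,0],[1,0,0,0,0]]])

```text
time_s: 15.5
tcp_pos: [0.4763, 0.3753, 0.2063]
eef_rot: [-180.0, -0.0, 168.8]
contact_force: [0.2, 0.4, 0.1]
gripper_width: 0.0881
gripper_force: 0.0
```

```bash
python3 look.py w4; python3 - <<'E'
from plant import r
import cv2,numpy as np
im=r.capture("top"); cv2.imwrite("pics/top1.png",im)
a=cv2.resize(im[95:175,255:405],None,fx=4,fy=4,interpolation=cv2.INTER_CUBIC)
w=cv2.imread("pics/w4_raw.png")[30:280,120:520]
w=cv2.resize(w,(400,250)); 
pad=np.zeros((320+250,600,3),np.uint8); pad[:320]=a; pad[320:,:400]=w
cv2.imwrite("pics/c4.png",pad)
E
```

```text
15.55 [0.4764 0.3752 0.2063] [-1.7997e+02 -1.0000e-02  1.6875e+02]
```

View pics/c4.png

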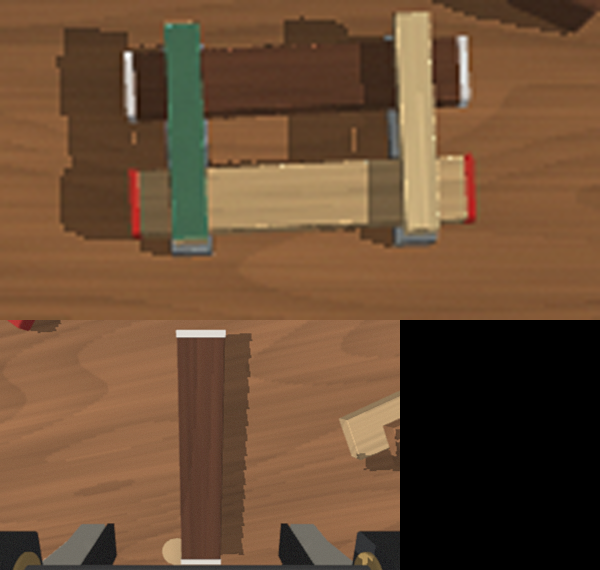

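```bash
python3 - <<'E'
from h import *; import pickle
from plant import r
ci=r.camera_info("top"); A=lambda p:(np.array(p)+.5)/4-.5+np.array([255,95])
for p in ([(164,23),(172,239),(208,237),(199,22)],[(396,13),(404,231),(438,230),(431,11)]): print(fit(ci,A(p),.062,.15,.024))
ci=pickle.load(open("pics/w4.pkl","rb"))
print((back(ci,[(297,40),(346,40),(297,46.5),(301,269),(340,269)],.022)*1000)[:,:2].round(1).tolist())
E
```

```text
[6.559e+02 5.290e+01 2.900e+00 1.000e-01 1.504e+02 1.497e+02 2.420e+01
 2.470e+01]
[ 6.634e+02 -1.062e+02  2.200e+00  3.000e-01  1.517e+02  1.524e+02
  2.420e+01  2.330e+01]
[[348.7, 382.1], [357.3, 425.6], [354.0, 380.9], [577.9, 336.7], [586.4, 379.5]]
```

Call:
jog_arm(deltas=[[[1,-0.67,0.4,-6,0],[1,0,0,-6,0],[1,0,0,-4.4,0],[1,0,0,-2,0],[1,0,0,0,0],[-0.4,0,0,0,0],[-0.4,0,0,0,0],[-0.4,0,0,0,0]]], force=35)

```text
time_s: 16.6
tcp_pos: [0.4694, 0.3803, 0.0229]
eef_rot: [180.0, 0.0, 168.8]
contact_force: [0.4, 1.1, -0.3]
gripper_width: 0.0627
gripper_force: 0.0
```

Call:
jog_arm(deltas=[[[-0.4,0,0,0,0],[-0.4,0,0,0,0],[-0.4,0,0,0,0]]])

```text
time_s: 16.98
tcp_pos: [0.4693, 0.3803, 0.0227]
eef_rot: [180.0, 0.0, 168.8]
contact_force: [0.2, -1.0, 0.9]
gripper_width: 0.0437
gripper_force: 35.0
```

Call:
jog_arm(deltas=[[[-0.4,0,0,3,0],[-0.4,0,0,6,0],[-0.4,0,0,6,0],[-0.4,1.92,-3.36,2,0.152],[-0.4,1.92,-3.36,0,0.152],[-0.4,1.92,-3.36,0,0.152],[-0.4,1.92,-3.36,0,0.152],[-0.4,1.92,-3.36,0,0.152]]])

```text
time_s: 17.98
tcp_pos: [0.5655, 0.2111, 0.1923]
eef_rot: [180.0, -0.0, -147.4]
contact_force: [-0.2, -0.2, -0.9]
gripper_width: 0.0438
gripper_force: 35.0
```

Call:
jog_arm(deltas=[[[-0.4,1.92,-3.36,0,0.152],[-0.4,1.92,-3.36,0,0.152],[-0.4,1.92,-3.36,0,0.152],[-0.4,1.92,-3.36,0,0.152],[-0.4,1.92,-3.36,0,0.152],[-0.4,1.92,-3.36,0,0.152],[-0.4,1.92,-3.36,0,0.15],[-0.4,0,0,0,0]]])

```text
time_s: 18.98
tcp_pos: [0.7, -0.0253, 0.1914]
eef_rot: [179.9, -0.0, -86.9]
contact_force: [-0.2, 1.1, -1.1]
gripper_width: 0.044
gripper_force: 35.0
```

Call:
jog_arm(deltas=[[[-0.4,0,0,-4,0],[-0.4,0,0,-2,0],[-0.4,0,0,0,0],[-0.4,0,0,0,0]]])

```text
time_s: 19.48
tcp_pos: [0.7002, -0.0224, 0.1336]
eef_rot: [-179.9, -0.0, -86.8]
contact_force: [-0.2, -0.1, -0.5]
gripper_width: 0.0437
gripper_force: 35.0
```

```bash
python3 look.py w5
```

```text
19.525 [ 0.7004 -0.0225  0.134 ] [-179.89    0.    -86.78]
```

View pics/w5.png

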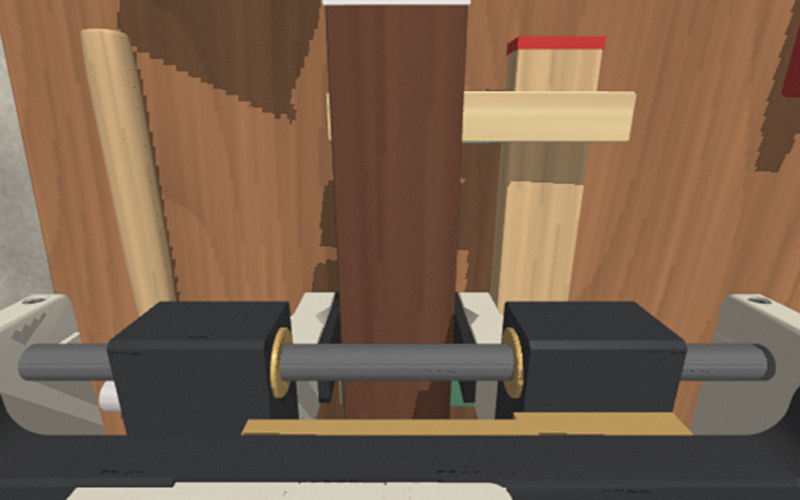

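```bash
python3 bp.py w5 .1333 327 6 470 5 ; python3 bp.py w5 .042 512 38 606 37 514 48 604 48
```

```text
[[727.3, -133.0], [684.1, -135.7]]
[[647.6, -144.0], [599.6, -147.2], [645.9, -139.5], [599.6, -142.0]]
```

Call:
jog_arm(deltas=[[[-0.4,-0.1,-0.08,-1.5,0],[-0.4,0,0,-2,0],[-0.4,0,0,-0.7,0],[-0.4,0,0,-0.4,0],[-0.4,0,0,-0.2,0],[-0.4,0,0,0,0],[-0.4,0,0,0,0]]])

```text
time_s: 20.4
tcp_pos: [0.6989, -0.0237, 0.085]
eef_rot: [-180.0, 0.0, -86.8]
contact_force: [-0.1, 0.4, -1.5]
gripper_width: 0.0436
gripper_force: 35.0
```

Call:
jog_arm(deltas=[[[-0.4,0,0,-0.04,0],[-0.4,0,0,0,0],[0.32,0,0,0,0],[0.32,0,0,0,0],[0.32,0,0,0,0],[0.32,0,0,3,0],[0.32,0,0,6,0],[0.5,0,0,2,0]]])

```text
time_s: 21.4
tcp_pos: [0.7005, -0.0237, 0.1987]
eef_rot: [-179.7, -0.0, -86.8]
contact_force: [0.7, 0.9, -0.5]
gripper_width: 0.0629
gripper_force: 0.0
```

Call:
jog_arm(deltas=[[[1,-2.5,-4.8,0,0.168],[1,-2.5,-4.8,0,0.168],[1,-2.5,-4.8,0,0.168],[1,-2.5,-4.8,0,0.168],[1,-2.5,-4.8,0,0.168],[1,-2.5,-4.8,0,0.168],[1,-2.6,-4.7,0,0.168],[1,-2.6,-4.7,0,0.168]]])

```text
time_s: 22.4
tcp_pos: [0.4957, -0.4071, 0.1943]
eef_rot: [180.0, -0.0, -9.5]
contact_force: [1.1, -0.5, -0.0]
gripper_width: 0.0875
gripper_force: 0.0
```

Call:
jog_arm(deltas=[[[1,0,0,0,0],[1,0,0,0,0],[1,0,0,0,0]]])

```text
time_s: 22.78
tcp_pos: [0.4972, -0.4049, 0.1942]
eef_rot: [-180.0, -0.0, -9.8]
contact_force: [0.6, -0.0, -0.1]
gripper_width: 0.0878
gripper_force: 0.0
```

```bash
python3 look.py w6; python3 - <<'E'
from plant import r
import cv2,numpy as np
im=r.capture("top"); cv2.imwrite("pics/top2.png",im)
a=cv2.resize(im[95:175,255:405],None,fx=4,fy=4,interpolation=cv2.INTER_CUBIC)
w=cv2.imread("pics/w6_raw.png")[0:280,120:520]
pad=np.zeros((320+280,600,3),np.uint8); pad[:320]=a; pad[320:,:400]=w
cv2.imwrite("pics/c6.png",pad)
E
```

```text
22.825 [ 0.4974 -0.4048  0.1942] [-1.80e+02 -1.00e-02 -9.74e+00]
```

View pics/c6.png

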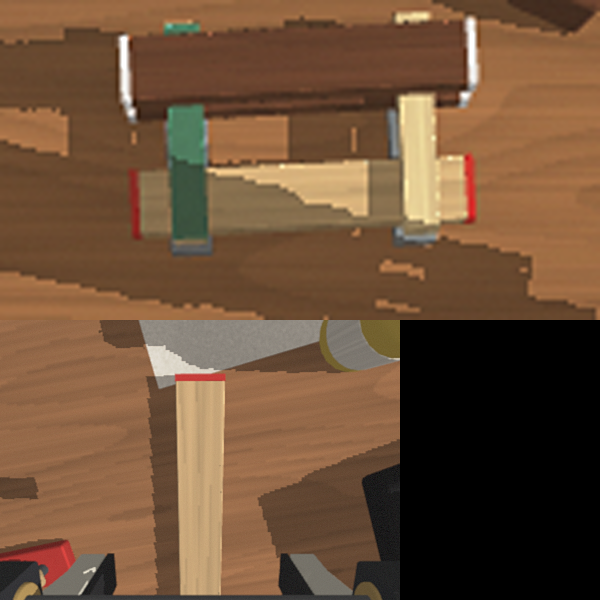

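```bash
python3 - <<'E'
from h import *; import pickle
from plant import r
ci=r.camera_info("top"); A=lambda p:(np.array(p)+.5)/4-.5+np.array([255,95])
print(fit(ci,A([(120,36),(468,18),(476,90),(128,108)]),.084,.24,.044))
ci=pickle.load(open("pics/w6.pkl","rb"))
print((back(ci,[(296,54),(345,54),(296,60.5),(345,60.5),(300,270),(339,270)],.022)*1000)[:,:2].round(1).tolist())
E
```

```text
[696.7 -23.4 -86.5   1.  235.4 234.9  49.6  49.5]
[[611.8, -405.7], [604.5, -448.3], [606.6, -404.7], [599.2, -447.5], [399.9, -369.4], [392.8, -410.8]]
```

Call:
jog_arm(deltas=[[[1,-0.62,-0.16,-6,0],[1,0,0,-5.2,0],[1,0,0,-4,0],[1,0,0,-2,0],[1,0,0,0,0],[-0.4,0,0,0,0],[-0.4,0,0,0,0],[-0.4,0,0,0,0]]])

```text
time_s: 23.88
tcp_pos: [0.4908, -0.4072, 0.0225]
eef_rot: [180.0, -0.0, -9.8]
contact_force: [0.2, -0.2, 0.5]
gripper_width: 0.063
gripper_force: 0.0
```

Call:
jog_arm(deltas=[[[-0.4,0,0,0,0],[-0.4,0,0,0,0],[-0.4,0,0,0,0]]])

```text
time_s: 24.25
tcp_pos: [0.4905, -0.4073, 0.0222]
eef_rot: [-180.0, -0.0, -9.8]
contact_force: [0.4, 0.8, 1.8]
gripper_width: 0.044
gripper_force: 35.0
```

Call:
jog_arm(deltas=[[[-0.4,0,0,3,0],[-0.4,0,0,6,0],[-0.4,0,0,6,0],[-0.4,1.38,4.2,2,-0.149],[-0.4,1.38,4.2,0,-0.149],[-0.4,1.38,4.2,0,-0.149],[-0.4,1.38,4.2,0,-0.149],[-0.4,1.38,4.2,0,-0.149]]])

```text
time_s: 25.25
tcp_pos: [0.5594, -0.1959, 0.1918]
eef_rot: [180.0, 0.0, -52.8]
contact_force: [0.5, 0.5, -2.0]
gripper_width: 0.0436
gripper_force: 35.0
```

Call:
jog_arm(deltas=[[[-0.4,1.38,4.2,0,-0.149],[-0.4,1.38,4.2,0,-0.149],[-0.4,1.38,4.2,0,-0.149],[-0.4,1.4,4.2,0,-0.151],[-0.4,0,0,-3,0],[-0.4,0,0,-2,0],[-0.4,0,0,0,0],[-0.4,0,0,0,0]]])

```text
time_s: 26.25
tcp_pos: [0.6153, -0.0295, 0.1428]
eef_rot: [-180.0, -0.0, -86.7]
contact_force: [0.3, 0.1, -1.5]
gripper_width: 0.0436
gripper_force: 35.0
```

```bash
python3 look.py w7
```

```text
26.3 [ 0.6155 -0.0295  0.1432] [-179.92    0.    -86.74]
```

View pics/w7.png

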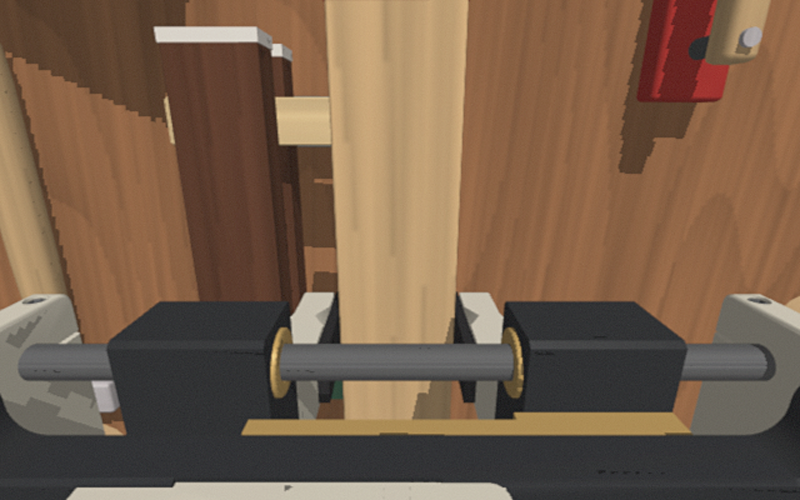

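Call:
jog_arm(deltas=[[[-0.4,0,0.25,-2.5,0],[-0.4,0,0,-2,0],[-0.4,0,0,-0.7,0],[-0.4,0,0,-0.4,0],[-0.4,0,0,-0.2,0],[-0.4,0,0,0,0],[-0.4,0,0,0,0]]])

```text
time_s: 27.18
tcp_pos: [0.6152, -0.0268, 0.0847]
eef_rot: [-180.0, 0.0, -86.7]
contact_force: [0.3, 0.3, -2.2]
gripper_width: 0.0434
gripper_force: 35.0
```

Call:
jog_arm(deltas=[[[-0.4,0,0,-0.04,0],[-0.4,0,0,0,0],[0.32,0,0,0,0],[0.32,0,0,0,0],[0.32,0,0,0,0],[0.32,0,0,3,0],[0.32,0,0,6,0],[0.5,0,0,2,0]]])

```text
time_s: 28.18
tcp_pos: [0.6166, -0.0267, 0.1978]
eef_rot: [-179.7, 0.0, -86.7]
contact_force: [-1.0, 1.0, -0.9]
gripper_width: 0.0629
gripper_force: 0.0
```

Call:
jog_arm(deltas=[[[1,-4.2,-4.2,0,0],[1,-4.2,-4.2,0,0],[1,-4.2,-4.2,0,0],[1,-4.2,-4.1,-1,0],[1,0,0,0,0],[1,0,0,0,0],[1,0,0,0,0]]])

```text
time_s: 29.05
tcp_pos: [0.4478, -0.1934, 0.1839]
eef_rot: [-180.0, -0.0, -86.7]
contact_force: [-0.4, 0.2, 0.1]
gripper_width: 0.0875
gripper_force: 0.0
```

```bash
python3 look.py w8; python3 - <<'E'
from plant import r
import cv2,numpy as np
im=r.capture("top"); cv2.imwrite("pics/top3.png",im)
a=cv2.resize(im[95:175,255:405],None,fx=4,fy=4,interpolation=cv2.INTER_CUBIC)
w=cv2.imread("pics/w8_raw.png")[0:280,120:520]
pad=np.zeros((320+280,600,3),np.uint8); pad[:320]=a; pad[320:,:400]=w
cv2.imwrite("pics/c8.png",pad)
E
```

```text
29.1 [ 0.4477 -0.1933  0.1838] [-179.99   -0.    -86.67]
```

View pics/c8.png

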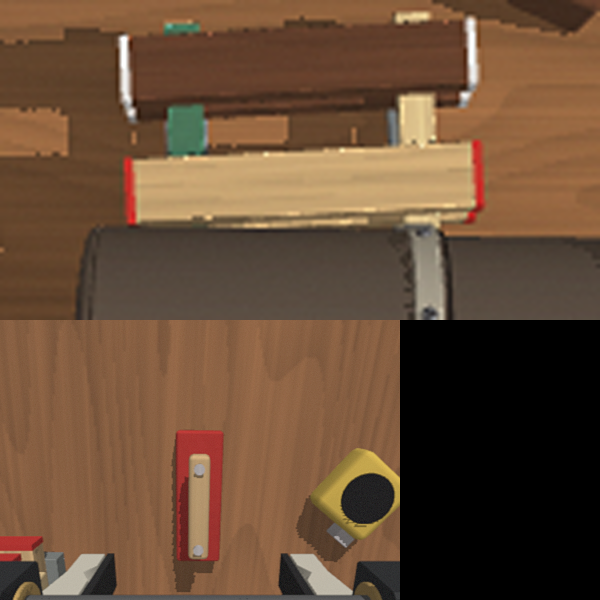

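```bash
python3 - <<'E'
from h import *; import pickle
from plant import r
ci=r.camera_info("top"); A=lambda p:(np.array(p)+.5)/4-.5+np.array([255,95])
print(fit(ci,A([(124,158),(474,143),(483,207),(134,222)]),.084,.24,.044))
ci=pickle.load(open("pics/w8.pkl","rb"))
o=np.array([120,-320])
print((back(ci,np.array([(176,431),(224,431),(180,560),(219,560)])+o,.02)*1000)[:,:2].round(1).tolist())
print((back(ci,np.array([(190,454),(210,454),(188.5,557),(210,557)])+o,.055)*1000)[:,:2].round(1).tolist())
E
```

```text
[615.3 -27.9 -86.9   0.9 235.7 234.5  44.   43.8]
[[470.4, -256.9], [427.2, -259.4], [461.4, -129.9], [421.8, -132.2]]
[[456.2, -241.3], [440.0, -242.2], [452.9, -149.8], [433.6, -151.0]]
```

Call:
jog_arm(deltas=[[[0.3,-0.2,-0.15,-5.5,0],[0.1,0,0,-5,0],[0,0,0,-2.3,0],[0,0,0,-1,0],[0,0,0,0,0],[-0.75,0,0,0,0],[-0.75,0,0,0,0],[-0.75,0,0,0,0]]], force=50)

```text
time_s: 30.15
tcp_pos: [0.4458, -0.1954, 0.0466]
eef_rot: [-179.9, -0.0, -86.7]
contact_force: [5.4, 1.0, 2.5]
gripper_width: 0.0197
gripper_force: 3.0
```

Call:
jog_arm(deltas=[[[-0.75,0,0,0,0],[-0.75,0,0,0,0],[-0.75,0,0,0,0]]])

```text
time_s: 30.52
tcp_pos: [0.4464, -0.1954, 0.0466]
eef_rot: [-179.8, -0.0, -86.7]
contact_force: [2.8, 1.7, 5.9]
gripper_width: 0.0175
gripper_force: 49.9
```

Call:
jog_arm(deltas=[[[-0.75,0,0,3,0],[-0.75,0,0,6,0],[-0.75,0,0,5.5,0],[-0.75,2.1,1.7,0,0.157],[-0.75,2.1,1.7,0,0.157],[-0.75,2.1,1.7,0,0.157],[-0.75,2.1,1.7,0,0.157],[-0.75,2.1,1.7,0,0.157]]])

```text
time_s: 31.52
tcp_pos: [0.5481, -0.1097, 0.1885]
eef_rot: [179.8, 0.3, -41.5]
contact_force: [0.2, -0.8, -6.6]
gripper_width: 0.0177
gripper_force: 49.9
```

Call:
jog_arm(deltas=[[[-0.75,2.1,1.7,0,0.157],[-0.75,2.1,1.7,0,0.157],[-0.75,2.1,1.7,0,0.157],[-0.75,2.1,1.7,0,0.157],[-0.75,2.1,1.7,0,0.156],[-0.75,0,0,-1,0],[-0.75,0,0,0,0],[-0.75,0,0,0,0]]])

```text
time_s: 32.52
tcp_pos: [0.6537, -0.0259, 0.18]
eef_rot: [180.0, 0.1, 3.1]
contact_force: [0.5, -0.2, -6.8]
gripper_width: 0.0175
gripper_force: 49.9
```

Call:
jog_arm(deltas=[[[-0.75,0.35,0.05,-1.5,0],[-0.75,0,0,-1.5,0],[-0.75,0,0,-0.8,0],[-0.75,0,0,-0.4,0],[-0.75,0,0,-0.3,0],[-0.75,0,0,-0.2,0],[-0.75,0,0,0,0],[-0.75,0,0,0,0]]])

```text
time_s: 33.52
tcp_pos: [0.6585, -0.0248, 0.1341]
eef_rot: [-180.0, -0.0, 3.2]
contact_force: [0.1, -0.3, -6.9]
gripper_width: 0.0177
gripper_force: 49.9
```

```bash
python3 look.py w9; python3 - <<'E'
import cv2
w=cv2.imread("pics/w9_raw.png")[0:280,100:540]; cv2.imwrite("pics/c9.png",cv2.resize(w,None,fx=1.8,fy=1.8,interpolation=cv2.INTER_CUBIC))
E
```

```text
33.575 [ 0.6585 -0.0248  0.1341] [-1.80e+02 -3.00e-02  3.16e+00]
```

View pics/c9.png

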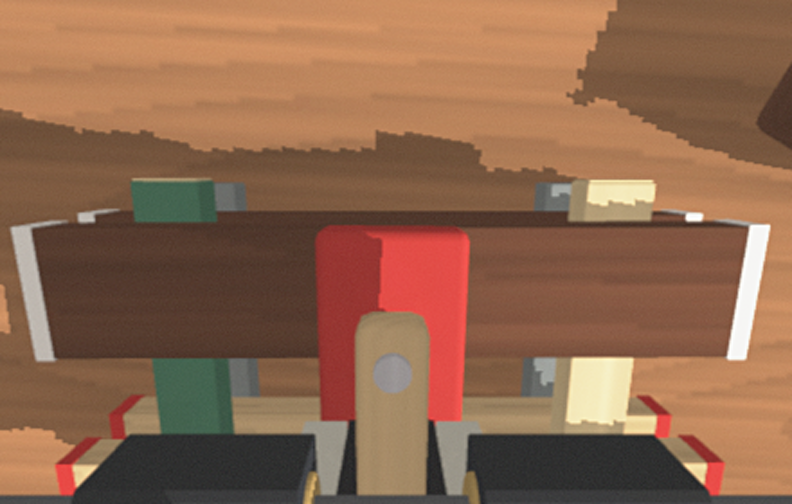

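```bash
python3 - <<'E'
from h import *; import pickle
ci=pickle.load(open("pics/w9.pkl","rb")); A=lambda p:(np.array(p)+.5)/1.8-.5+np.array([100,0])
print((back(ci,A([(317,228),(468,228)]),.1075)*1000).round(1).tolist())
print((back(ci,A([(392,222),(25,357),(392,357),(742,357)]),.084)*1000).round(1).tolist())
E
```

```text
[[721.4, -0.6, 107.5], [723.7, -42.4, 107.5]]
[[722.2, -21.4, 84.0], [670.6, 100.1, 84.0], [677.4, -23.9, 84.0], [684.0, -142.1, 84.0]]
```

Call:
jog_arm(deltas=[[[-0.75,0,0,-0.12,0],[-0.75,0,0,-0.1,0],[-0.75,0,0,-0.06,0],[-0.75,0,0,0,0],[-0.75,0,0,0,0]]])

```text
time_s: 34.2
tcp_pos: [0.6584, -0.0248, 0.131]
eef_rot: [180.0, -0.0, 3.2]
contact_force: [0.0, -0.1, -7.4]
gripper_width: 0.0178
gripper_force: 49.9
```

Call:
jog_arm(deltas=[[[-0.75,0,0,-0.05,0],[-0.75,0,0,-0.05,0],[-0.75,0,0,0,0],[-0.75,0,0,0,0]]])

```text
time_s: 34.7
tcp_pos: [0.6585, -0.0248, 0.1306]
eef_rot: [180.0, -0.0, 3.2]
contact_force: [-3.8, 1.7, 1.6]
gripper_width: 0.0178
gripper_force: 49.9
```

Contact: the wrist no longer carries the weight. Release and retreat.

Call:
jog_arm(deltas=[[[-0.3,0,0,0,0],[-0.1,0,0,0,0],[-0.1,0,0,0,0],[-0.1,0,0,2,0],[-0.1,0,0,4,0],[-0.1,0,0,5,0],[-0.1,0,0,3,0],[-0.1,0,0,0,0]]])

```text
time_s: 35.7
tcp_pos: [0.6599, -0.0248, 0.2735]
eef_rot: [-180.0, -0.3, 3.2]
contact_force: [0.3, -0.6, -0.5]
gripper_width: 0.0392
gripper_force: 0.0
```

Call:
jog_arm(deltas=[[[0,-3,5,0,0],[0,-3,5,0,0],[0,-3,5,0,0],[0,-3,5,0,0],[0,-3,5,0,0],[0,-3,5,0,0],[0,0,0,0,0],[0,0,0,0,0]]])

```text
time_s: 36.7
tcp_pos: [0.4781, 0.2752, 0.2693]
eef_rot: [180.0, 0.0, 3.2]
contact_force: [1.0, -0.9, -0.2]
gripper_width: 0.0439
gripper_force: 0.0
```

```bash
python3 - <<'E'
from plant import r
import cv2,numpy as np
im=r.capture("top"); im2=r.capture("scene")
a=cv2.resize(im[90:180,250:410],None,fx=3.5,fy=3.5,interpolation=cv2.INTER_CUBIC)
b=cv2.resize(im2[200:300,190:350],None,fx=2.75,fy=2.75,interpolation=cv2.INTER_CUBIC)
pad=np.zeros((a.shape[0]+b.shape[0],600,3),np.uint8); pad[:a.shape[0],:a.shape[1]]=a; pad[a.shape[0]:,:b.shape[1]]=b
cv2.imwrite("pics/c10.png",pad)
E
```

```text
(no output)
```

View pics/c10.png

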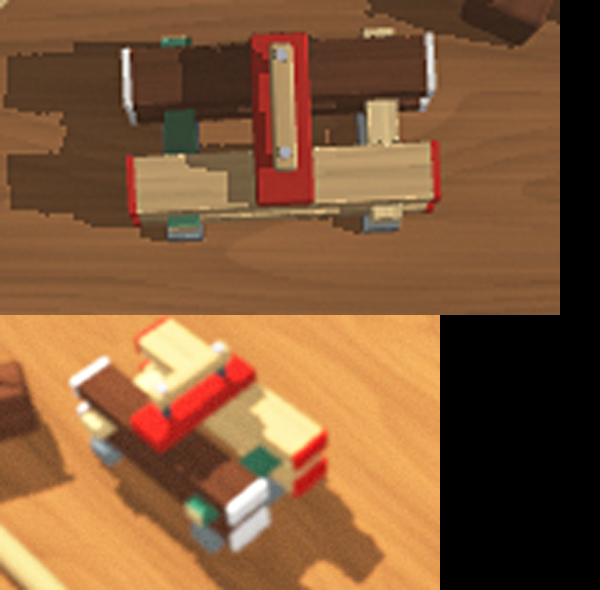

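The final picture shows the stack complete and square, with the weight at (281,118) midway between the stickers. I'm handing the job in.

```bash
python3 -c "
from plant import r
print(r.close_job())"
```

```text
the job is handed in; nothing more can be done
None
```

The drying stack is built as asked and handed in at about 37 s. Stickers, walnut board, maple board and red weight were all placed to within a few mm by the cameras, with no sign that the bottom boards shifted; the judge's result was not shown.

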